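# Start the media pot's screw lid and close it

### The job

The blasting-media pot's lid has been set on wrongly: it only rests on top of the thread, too high, and jams if it is screwed forward. Turn it back anticlockwise (seen from above) until it has dropped into the thread, level all round, then screw it clockwise until it is fully home, its red arm over the red stripe on the pot. Do not lift the lid off, and leave the loose gear and tape roll where they are.

Things in the scene. Friction and masses are not known exactly. Their poses are not given: they have to be found in the camera images.
- pot: Green steel pot fixed to the bench. Origin: centre of its underside; z up. Foot flange 176 mm across, body 150 mm across up to its shoulder at 85 mm height, then a neck with a three-start right-hand thread, top at 131 mm. A red stripe on its +x side and shoulder marks the closed position; a brass outlet sticks out 20 mm on the -x side, 45 mm up.
- lid: Loose aluminium screw lid, 106 mm across, 42 mm tall, 0.7 kg, two opposite arms. Origin: centre of its underside, on the axis; z up; red arm along +x, dark arm along -x. Arms are 16 mm wide, spans 51 to 94 mm from the axis and 6 to 30 mm above the origin, so it can be pushed from either side outside the rim. Turning needs about 3 N at an arm; 1.5 mm side play.
- red_end (a point): Point on the lid's red arm, 85 mm from its axis, 18 mm above the lid's origin. Lid origin heights over the bench: 120 mm at the start (resting on the thread, 20 to 55 degrees anticlockwise of home), 108.5 mm once dropped in, about 104.5 mm when home.
- home_mark (a point): Point fixed to the pot, 85 mm from its axis along its +x, 100 mm above the bench; home is a hard stop with the red end straight above it. The lid drops in 70 to 92 degrees anticlockwise of home; at 92 a wall stops further turning back (there it has surely dropped level, on all three starts). The lid stays where it is left.
- gear: Loose grey steel gear wheel, 67 mm across, 24 mm tall, lying flat on the bench to the right of the pot. Origin: centre of its underside. A bystander.
- tape: Loose roll of black tape, 64 mm across, 18 mm tall, lying flat on the bench to the left of the pot. Origin: centre of its underside. A bystander.
Not all that is in view belongs to the job. What is meant by the lid is not brown, and is the larger of those in its own colour.

How it is judged:
On the way:
1. the lid has been turned back and has dropped into the thread (z of lid in the frame of pot below 0.1115 m and angle between lid's own z axis and vertical below 0.06 rad and horizontal distance between red_end and home_mark above 0.06 m), for 0.1 s.
At the end, for the whole second after the job is handed in: The lid is screwed home: red end within 12 mm (about 8 degrees) of straight above the home mark, lid origin less than 106 mm above the bench, level within 0.05 rad and at rest (horizontal distance between red_end and home_mark below 0.012 m and z of lid in the frame of pot below 0.106 m and angle between lid's own z axis and vertical below 0.05 rad and linear speed of lid below 0.01 m/s); the robot touches nothing.
It fails at once if the lid is lifted off the thread (z of lid in the frame of pot above 0.135 m).
It fails at once if the gear is moved more than 30 mm (distance of gear from where it was at the start of the episode above 0.03 m).
It fails at once if the tape roll is moved more than 30 mm (distance of tape from where it was at the start of the episode above 0.03 m).
It also fails if it takes over 53 s, if anything falls off the work surface, if the arm or the gripper's body presses on something with over 40 N, if the wrist force passes 120 N, or if a joint passes its speed limit or range.

### The arm

A 6-joint arm with a two-finger parallel gripper is mounted at the origin on a cart in front of the work surface, level with it; the furniture and walls round the work are solid. World frame = base frame: x ahead of the robot, y to its left, z up, the work surface at z = 0. Lengths are in m, angles in rad, forces in N, time in s.
With the tool pointing down it reaches from about 0.375 to 0.975 m from the base axis. Payload 3.8 kg.
Tool frame: the origin (TCP) lies at the very end of the fingers, on their centre line; the grasp point (between the pads) lies bot.grip_point_offset behind it (bot.grip_point_offset is the distance from the TCP to the grasp point, in m); z points along the fingers, y is the line along which they close (so a half turn about z gives the same grasp; the last joint's range is limited). The gripper opens to 85 mm and grips with 20 to 120 N. Pads are 22 mm wide; open, the fingers measure 114 mm over their backs; the gripper's body (76 mm by 85 mm) begins 54 mm behind the grasp point. The pads swing forward as they close: fully open they stand 13 mm farther back than shut.
Start: joints at [1.303, 0.264, 1.604, -0, 1.274, -0.037], TCP at [0.154, 0.657, 0.202] pointing down, gripper open.
Joint ranges: [-2.63, 2.63], [-0.94, 2.18], [0.31, 2.57], [-1.31, 4.45], [0, 2.66], [-2.55, 2.55]. Speed limits (rad/s): [2.57, 2.57, 3.14, 3.14, 3.14, 3.14].

### API

Orientations are given as a rotation vector (axis times angle).
In Python, from workcell import bot, vision gives the robot as it stands.
- The arm moves only by the tool play_rows, never from a script. Its argument "rows" is a list of rows, each an object of numbers: "dx", "dy", "dz": the shift along the tool's x, y, z as a fraction of full scale; "roll": the turn about the tool's z as a fraction of full scale; "fingers": the closure, from 0 (fully open) to 1 (shut). In form: [{"dx": .., "dy": .., "dz": .., "roll": .., "fingers": ..}, ...]. A call has 1 to 20 rows; each row shifts and turns the commanded pose from where the row before left it, along the tool's axes as they then stand; what a row does not reach is not made up. Full scale, the value 1, is 0.04 m for a shift and 4 degrees for a turn. A row lasts 1/12 s, in which the tool goes at most 41.7 mm and 7.16 degrees, less where a joint would pass 70% of its speed; a pose out of reach is approached as far as the arm can. A call with a number of a shift or a turn outside -1 to 1 is refused whole. A call with a gripper value outside its range is refused whole. The fingers move at their own pace and stop on an object; "grip_force" is the grip in N (left out, the last holds). Time passes only in rows, so rows that do not move let the fingers close. It gives the time, the measured TCP pose, the force and the opening at its end, in the units of the state.
- bot.read_state(): the state, without advancing time (a new reading comes with each control period).
- vision.read_camera(name): name is "scene" or "top" or "wrist"; returns a dict with "pixels" (420x560x3 uint8, red, green, blue), "depth" (420x560 float32, m along the optical axis (not along the pixel's ray), 0 where there is no reading), "fx", "fy", "cx", "cy" (pixels), "R" (3x3) and "t" (3): a world point X has camera coordinates R X + t. Camera axes: x right, y down, z forward; pixel columns grow to the right and rows downward; lengths in m; the calibration is good to about 2 mm. A picture is of the moment at which its call begins.
- bot.finish_job(): hands the job in, once; it reports no verdict.
The state is a dict: "time": time; "q": joint angles; "joint_vel": joint speeds; "joint_torque": joint torques, N m; "tool_pos": TCP position; "tcp_rot": TCP orientation; "wrist_force": force on the tool from outside, world axes, zero at the start; "torque": the same for the moment, N m; "width": opening from 0.0 (shut) to 1.0 (fully open).
Only numpy, scipy, OpenCV 4.12 (cv2) and the standard library are available. Lean on these libraries where they do the work, as an engineer would, in place of code of your own. Each camera call takes 0.05 s, during which the arm holds its last target. There are 200 camera calls.

## Working session

There is one attempt and no reset: what is moved stays moved. The work goes in short steps, Python scripts to look and compute and a tool call to move; the robot and the scene stay as the last step left them, time stands still between calls to the robot, and variables do not carry over. Pictures are saved under pics/ and viewed, on a budget of 10 in all, crops included, one or two more only if the job needs it, and the job is handed in when it is done.

Besides the shell and the picture viewer there is one more tool, called after "Call:" as name([rows], argument=value, ...), one row to a line, values as JSON. play_rows: Moves the arm, as the interface text tells. Its arguments: {"type":"object","properties":{"rows":{"type":"array","items":{"type":"object","properties":{"dx":{"type":"number","minimum":-1,"maximum":1},"dy":{"type":"number","minimum":-1,"maximum":1},"dz":{"type":"number","minimum":-1,"maximum":1},"roll":{"type":"number","minimum":-1,"maximum":1},"fingers":{"type":"number"}}}},"grip_force":{"type":"number"}},"required":["rows"]}

```bash
mkdir -p pics; ls; cat > h.py <<'E'
import numpy as np,cv2
from workcell import bot,vision
def cam(n,f=None):
    c=vision.read_camera(n)
    np.savez('/tmp/%s.npz'%n,**c)
    if f: cv2.imwrite('pics/'+f,cv2.cvtColor(c['pixels'],cv2.COLOR_RGB2BGR))
    return c
def pts(c):
    v,u=np.mgrid[0:420,0:560];d=c['depth']
    P=np.stack([(u-c['cx'])/c['fx']*d,(v-c['cy'])/c['fy']*d,d],-1)
    return (P-c['t'])@np.array(c['R'])
E
python3 - <<'E'
from h import *
a=cam('top','top1.png');b=cam('scene','scene1.png')
cv2.imwrite('pics/both1.png',np.hstack([cv2.imread('pics/top1.png')[:, :],cv2.imread('pics/scene1.png')])[:, :][:600]) 
print(bot.read_state(),bot.grip_point_offset)
for c in(a,b):print(c['R'],c['t'],c['fx'])
E
```

```text
pics
{'time': 0.1, 'q': array([ 1.30310857e+00,  2.64711961e-01,  1.60520797e+00, -1.06414964e-05,
        1.27367630e+00, -3.68972719e-02]), 'joint_vel': array([-0.00180732, -0.00152924, -0.00336549,  0.00061466, -0.0012238 ,
       -0.00097591]), 'joint_torque': array([ 3.74065894e-05, -5.16713583e+01, -3.68585658e+01, -1.20001869e-05,
        6.34007942e-03,  2.05719004e-05]), 'tool_pos': array([0.15422426, 0.65643198, 0.20107946]), 'tcp_rot': array([-3.61681918e-01, -3.12040612e+00,  3.11291379e-03]), 'wrist_force': array([-0.74026184,  0.81590899,  0.36698319]), 'torque': array([-0.0109349 ,  0.03537067,  0.02227447]), 'width': 1.000173391892864} 0.0187
[[ 0.03022362 -0.99916812 -0.0273789 ]
 [-0.99623203 -0.02788449 -0.0821231 ]
 [ 0.08129134  0.0297578  -0.99624605]] [0.00590099 0.49396583 1.04905839] 416.0160317486154
[[ 0.84675341 -0.53140124  0.02492744]
 [-0.21631945 -0.38674284 -0.8964574 ]
 [ 0.48601909  0.75368607 -0.44242824]] [-0.42317344  0.20754837  0.912761  ] 451.8973568973565
```

View pics/top1.png

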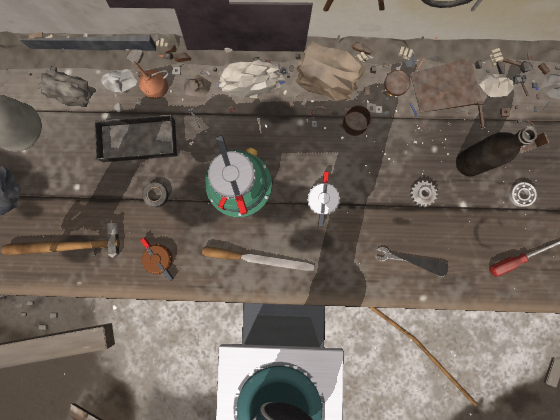

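View pics/scene1.png

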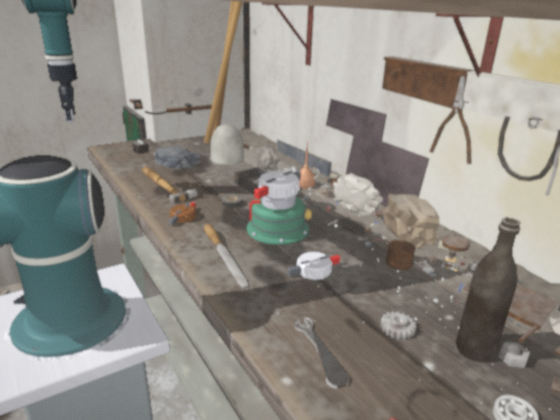

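The top view shows three lids: silver on the pot at (231,175), a smaller silver one with a red arm at (323,198), and a brown one at (156,259). The one on the pot is the larger silver one, so it fits the description. Next I'll confirm it in a crop and measure.

```bash
python3 - <<'E'
from h import *
c=dict(np.load('/tmp/top.npz'));P=pts(c);im=c['pixels']
o=cv2.imread('pics/top1.png');cv2.imwrite('pics/crop1.png',cv2.resize(o[110:280,130:350],None,fx=3.4,fy=3.4,interpolation=3))
h=cv2.cvtColor(im,cv2.COLOR_RGB2HSV)
roi=np.zeros(im.shape[:2],bool);roi[120:230,190:285]=1
red=roi&((h[...,0]<6)|(h[...,0]>174))&(h[...,1]>150)&(h[...,2]>90)
n,l,s,ce=cv2.connectedComponentsWithStats(red.astype(np.uint8))
for i in range(1,n):
    if s[i,4]>8: q=P[l==i]; print('red',ce[i],s[i],q.mean(0),q.min(0),q.max(0))
z=P[...,2]
def fit(m,nm):
    q=P[m];(cx,cy),r=cv2.minEnclosingCircle(q[:,:2].astype(np.float32));print(nm,cx,cy,r,np.median(q[:,2]),len(q))
for z0 in np.arange(.06,.2,.01): print(round(z0,2),(roi&(z>z0)&(z<z0+.01)).sum(),end=' ')
print()
green=roi&(h[...,0]>60)&(h[...,0]<95)&(h[...,1]>90)
fit(green&(z>.08)&(z<.095),'shoulder');fit(roi&(z>.14)&(z<.175),'lidtop');
lidtop=roi&(h[...,1]<40)&(h[...,2]>110)&(z>.15)
fit(lidtop,'disc')
for nm,(r0,r1,c0,c1) in dict(gear=(170,215,405,445),tape=(175,212,138,172),small=(165,232,300,350),brown=(230,285,135,180),box=(110,165,90,182)).items():
    m=np.zeros_like(roi);m[r0:r1,c0:c1]=1;fit(m&(z>.012),nm)
E
```

```text
red [240.9047619  204.37301587] [236 195  11  19 126] [0.50180698 0.09806858 0.14877028] [0.48209031 0.08581777 0.13707916] [0.52373963 0.109735   0.15366108]
red [222.05172414 202.56896552] [218 197   9  13  58] [0.51113516 0.15119595 0.08744035] [0.49824549 0.14162489 0.04874897] [0.52479113 0.16184264 0.09556067]
0.06 86 0.07 265 0.08 680 0.09 30 0.1 0 0.11 2 0.12 20 0.13 35 0.14 217 0.15 1410 0.16 345 0.17 0 0.18 0 0.19 0 0.2 0 
shoulder 0.5705363154411316 0.12351174652576447 0.07209357619285583 0.08408321232315828 577
lidtop 0.5707861185073853 0.12506943941116333 0.09384588152170181 0.1573828690594573 1972
disc 0.5066189169883728 0.07601037621498108 0.13299398124217987 0.1577152403930471 1503
gear 0.49290943145751953 -0.19697000086307526 0.20460599660873413 0.01629943351338262 445
tape 0.47904181480407715 0.17903706431388855 0.20397137105464935 0.017608699164543322 352
small 0.5072980523109436 -0.057924117892980576 0.11092167347669601 0.028279252020510428 923
brown 0.40851080417633057 0.1788143664598465 0.1904710978269577 0.02571748852636151 807
box 0.5631904602050781 0.24482037127017975 0.3004837930202484 0.03225769606424547 1020
```

View pics/crop1.png

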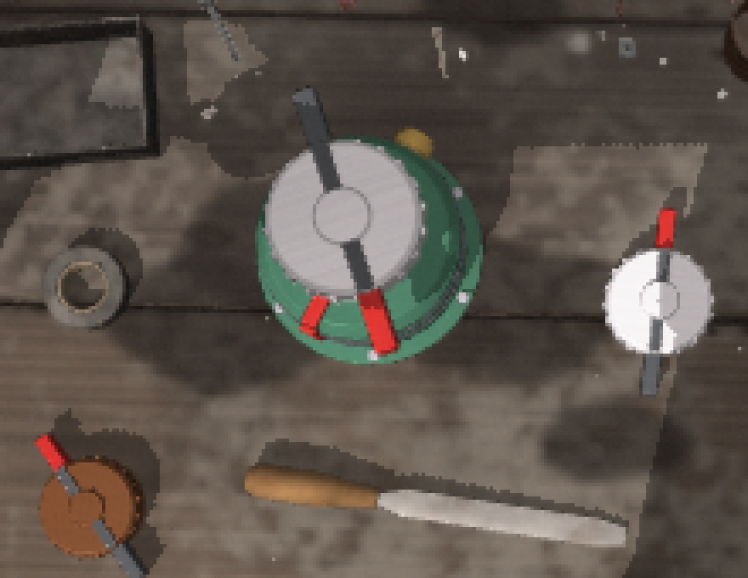

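The crop confirms it: the larger silver lid sits on the pot, with its red arm about 45° anticlockwise of the stripe. The pot axis is at about (0.571, 0.125), the red arm points at 201° and home is at 156°. I'll straddle the red arm with the open fingers, tool x pointing inwards. First move: travel there, then roll.

Call:
play_rows([
  {"dx": -0.3,"dy": -0.3,"dz": -0.25,"fingers": 0},
  {"dx": -0.58,"dy": -0.58,"dz": -0.25,"fingers": 0},
  {"dx": -0.58,"dy": -0.58,"dz": -0.25,"fingers": 0},
  {"dx": -0.58,"dy": -0.58,"dz": -0.25,"fingers": 0},
  {"dx": -0.58,"dy": -0.58,"fingers": 0},
  {"dx": -0.58,"dy": -0.58,"fingers": 0},
  {"dx": -0.58,"dy": -0.58,"fingers": 0},
  {"dx": -0.58,"dy": -0.58,"fingers": 0},
  {"dx": -0.58,"dy": -0.58,"fingers": 0},
  {"dx": -0.58,"dy": -0.58,"fingers": 0},
  {"dx": -0.58,"dy": -0.58,"fingers": 0},
  {"dx": -0.58,"dy": -0.58,"fingers": 0},
  {"dx": -0.58,"dy": -0.58,"fingers": 0},
  {"dx": -0.58,"dy": -0.58,"fingers": 0},
  {"dx": -0.58,"dy": -0.58,"fingers": 0},
  {"dx": -0.58,"dy": -0.58,"fingers": 0},
  {"dx": -0.58,"dy": -0.58,"fingers": 0},
  {"dx": -0.58,"dy": -0.58,"fingers": 0},
  {"dx": -0.58,"dy": -0.58,"fingers": 0},
  {"dx": -0.3,"dy": -0.3,"fingers": 0},
])

```text
validation failed for argument at $.ro...
```

Call:
play_rows([
  {"roll": 1},
  {"roll": 1},
  {"roll": 1},
  {"roll": 1},
  {"roll": 1},
  {"roll": 1},
  {"roll": 1},
  {"roll": 1},
  {"roll": 1},
  {"roll": 1},
  {"roll": 1},
  {"roll": 1},
  {"roll": 1},
  {"roll": 1},
  {"roll": 1},
  {"roll": 1},
  {"roll": 1},
  {"roll": 1},
])

```text
validation failed for argument at $.ro...
```

Call:
play_rows([
  {"roll": 1},
  {"roll": 1},
  {"roll": 1},
  {"roll": 1},
  {"roll": 1},
  {"roll": 1},
  {"roll": 1},
  {"roll": 1},
  {"roll": 1},
  {"roll": 1},
  {"roll": 1},
  {"roll": 1},
  {"roll": 1},
  {"roll": 1},
  {"roll": 1},
  {"roll": 1},
  {"roll": 1},
  {"roll": 1},
  {"roll": 0.35},
  {"roll": 0},
])

```text
validation failed for argument at $.ro...
```

```bash
cat >> h.py <<'E'
from scipy.spatial.transform import Rotation as Ro
A=np.array([.571,.125])
def where():
    s=bot.read_state();R=Ro.from_rotvec(s['tcp_rot']).as_matrix();p=s['tool_pos'];d=p[:2]-A
    print('t',s['time'],'p',p.round(4),'xang',np.degrees(np.arctan2(R[1,0],R[0,0])).round(1),'phi',np.degrees(np.arctan2(d[1],d[0])).round(1)%360,'r',np.hypot(*d).round(4),'w',round(s['width'],2),'F',s['wrist_force'].round(1),'q',np.degrees(s['q']).round(0),'tilt',R[2,2].round(4))
    return s,R
def plan(r,phi,z,xang):
    "tool-frame shift (units) and roll to reach polar target"
    s,R=where();t=np.r_[A+r*np.array([np.cos(np.radians(phi)),np.sin(np.radians(phi))]),z]
    a=np.degrees(np.arctan2(R[1,0],R[0,0]));print('units dx,dy,dz',(R.T@(t-s['tool_pos'])/.04).round(3),'roll',-((xang-a+180)%360-180)/4)
def lid(n='top',f=None):
    c=cam(n,f);P=pts(c);h=cv2.cvtColor(c['pixels'],cv2.COLOR_RGB2HSV);z=P[...,2]
    near=(np.hypot(P[...,0]-A[0],P[...,1]-A[1])<.1)
    red=near&((h[...,0]<6)|(h[...,0]>174))&(h[...,1]>150)&(h[...,2]>90)
    for nm,m in(('arm',red&(z>.105)),('stripe',red&(z<.1))):
        if m.sum()>5:
            q=P[m];d=q.mean(0)[:2]-A;print(nm,m.sum(),'ang',np.degrees(np.arctan2(d[1],d[0]))%360,'zmed',np.median(q[:,2]))
    m=near&(h[...,1]<40)&(h[...,2]>110)&(z>.13)&(np.hypot(P[...,0]-A[0],P[...,1]-A[1])<.05)
    q=P[m]
    if len(q)>50:
        q=q[abs(q[:,2]-np.median(q[:,2]))<.006]
        k=np.linalg.lstsq(np.c_[q[:,:2]-A,np.ones(len(q))],q[:,2],rcond=None)[0];print('disc n',len(q),'z',k[2],'slope',k[:2])
E
python3 - <<'E'
from h import *
lid('top','top2.png');plan(.08,201.4,.125,21.4)
E
```

```text
arm 125 ang 201.3166829004182 zmed 0.1491208869147577
stripe 59 ang 156.39652355172072 zmed 0.08859461156139044
disc n 1340 z 0.15809398808814687 slope [ 0.00227898 -0.0013738 ]
t 0.15 p [0.1543 0.6565 0.2012] xang 166.8 phi 128.1 r 0.6754 w 1.0 F [-0.5 -0.  -1.1] q [75. 15. 92. -0. 73. -2.] tilt -1.0
units dx,dy,dz [-11.536 -11.684   1.926] roll 36.34342384881905
```

The calls were refused, probably because every key is required in each row. I'll send a full row set.

Call:
play_rows([
  {"dx": -0.3,"dy": -0.3,"dz": -0.25,"roll": 0,"fingers": 0},
  {"dx": -0.58,"dy": -0.58,"dz": -0.25,"roll": 0,"fingers": 0},
  {"dx": -0.58,"dy": -0.58,"dz": -0.25,"roll": 0,"fingers": 0},
  {"dx": -0.58,"dy": -0.58,"dz": -0.25,"roll": 0,"fingers": 0},
  {"dx": -0.58,"dy": -0.58,"dz": 0,"roll": 0,"fingers": 0},
  {"dx": -0.58,"dy": -0.58,"dz": 0,"roll": 0,"fingers": 0},
  {"dx": -0.58,"dy": -0.58,"dz": 0,"roll": 0,"fingers": 0},
  {"dx": -0.58,"dy": -0.58,"dz": 0,"roll": 0,"fingers": 0},
  {"dx": -0.58,"dy": -0.58,"dz": 0,"roll": 0,"fingers": 0},
  {"dx": -0.58,"dy": -0.58,"dz": 0,"roll": 0,"fingers": 0},
  {"dx": -0.58,"dy": -0.58,"dz": 0,"roll": 0,"fingers": 0},
  {"dx": -0.58,"dy": -0.58,"dz": 0,"roll": 0,"fingers": 0},
  {"dx": -0.58,"dy": -0.58,"dz": 0,"roll": 0,"fingers": 0},
  {"dx": -0.58,"dy": -0.58,"dz": 0,"roll": 0,"fingers": 0},
  {"dx": -0.58,"dy": -0.58,"dz": 0,"roll": 0,"fingers": 0},
  {"dx": -0.58,"dy": -0.58,"dz": 0,"roll": 0,"fingers": 0},
  {"dx": -0.58,"dy": -0.58,"dz": 0,"roll": 0,"fingers": 0},
  {"dx": -0.58,"dy": -0.58,"dz": 0,"roll": 0,"fingers": 0},
  {"dx": -0.58,"dy": -0.58,"dz": 0,"roll": 0,"fingers": 0},
  {"dx": -0.58,"dy": -0.58,"dz": 0,"roll": 0,"fingers": 0},
])

```text
time: 1.82
tool_pos: [0.492, 0.1111, 0.2421]
tcp_rot: [-0.362, -3.12, -0.0]
wrist_force: [0.2, 0.2, -0.2]
width: 1.0
```

Call:
play_rows([
  {"dx": 0,"dy": 0,"dz": 0,"roll": 1,"fingers": 0},
  {"dx": 0,"dy": 0,"dz": 0,"roll": 1,"fingers": 0},
  {"dx": 0,"dy": 0,"dz": 0,"roll": 1,"fingers": 0},
  {"dx": 0,"dy": 0,"dz": 0,"roll": 1,"fingers": 0},
  {"dx": 0,"dy": 0,"dz": 0,"roll": 1,"fingers": 0},
  {"dx": 0,"dy": 0,"dz": 0,"roll": 1,"fingers": 0},
  {"dx": 0,"dy": 0,"dz": 0,"roll": 1,"fingers": 0},
  {"dx": 0,"dy": 0,"dz": 0,"roll": 1,"fingers": 0},
  {"dx": 0,"dy": 0,"dz": 0,"roll": 1,"fingers": 0},
  {"dx": 0,"dy": 0,"dz": 0,"roll": 1,"fingers": 0},
  {"dx": 0,"dy": 0,"dz": 0,"roll": 1,"fingers": 0},
  {"dx": 0,"dy": 0,"dz": 0,"roll": 1,"fingers": 0},
  {"dx": 0,"dy": 0,"dz": 0,"roll": 1,"fingers": 0},
  {"dx": 0,"dy": 0,"dz": 0,"roll": 1,"fingers": 0},
  {"dx": 0,"dy": 0,"dz": 0,"roll": 1,"fingers": 0},
  {"dx": 0,"dy": 0,"dz": 0,"roll": 1,"fingers": 0},
  {"dx": 0,"dy": 0,"dz": 0,"roll": 1,"fingers": 0},
  {"dx": 0,"dy": 0,"dz": 0,"roll": 1,"fingers": 0},
])

```text
time: 3.32
tool_pos: [0.4913, 0.1127, 0.2419]
tcp_rot: [-2.131, -2.308, 0.001]
wrist_force: [0.6, 0.6, 0.2]
width: 0.999
```

Call:
play_rows([
  {"dx": 0,"dy": 0,"dz": 0,"roll": 1,"fingers": 0},
  {"dx": 0,"dy": 0,"dz": 0,"roll": 1,"fingers": 0},
  {"dx": 0,"dy": 0,"dz": 0,"roll": 1,"fingers": 0},
  {"dx": 0,"dy": 0,"dz": 0,"roll": 1,"fingers": 0},
  {"dx": 0,"dy": 0,"dz": 0,"roll": 1,"fingers": 0},
  {"dx": 0,"dy": 0,"dz": 0,"roll": 1,"fingers": 0},
  {"dx": 0,"dy": 0,"dz": 0,"roll": 1,"fingers": 0},
  {"dx": 0,"dy": 0,"dz": 0,"roll": 1,"fingers": 0},
  {"dx": 0,"dy": 0,"dz": 0,"roll": 1,"fingers": 0},
  {"dx": 0,"dy": 0,"dz": 0,"roll": 1,"fingers": 0},
  {"dx": 0,"dy": 0,"dz": 0,"roll": 1,"fingers": 0},
  {"dx": 0,"dy": 0,"dz": 0,"roll": 1,"fingers": 0},
  {"dx": 0,"dy": 0,"dz": 0,"roll": 1,"fingers": 0},
  {"dx": 0,"dy": 0,"dz": 0,"roll": 1,"fingers": 0},
  {"dx": 0,"dy": 0,"dz": 0,"roll": 1,"fingers": 0},
  {"dx": 0,"dy": 0,"dz": 0,"roll": 1,"fingers": 0},
  {"dx": 0,"dy": 0,"dz": 0,"roll": 1,"fingers": 0},
  {"dx": 0,"dy": 0,"dz": 0,"roll": 1,"fingers": 0},
  {"dx": 0,"dy": 0,"dz": 0,"roll": 0.35,"fingers": 0},
  {"dx": 0,"dy": 0,"dz": 0,"roll": 0,"fingers": 0},
])

```text
time: 4.98
tool_pos: [0.4914, 0.1127, 0.242]
tcp_rot: [-3.087, -0.583, 0.001]
wrist_force: [0.6, -0.1, 0.1]
width: 1.001
```

```bash
python3 - <<'E'
from h import *
plan(.08,201.4,.12,21.4)
cam('wrist','w1.png')
E
```

```text
t 4.9833 p [0.4914 0.1127 0.242 ] xang 21.4 phi 188.8 r 0.0805 w 1.0 F [ 0.6 -0.1  0.1] q [ 10.  -5. 109.   0.  76.  79.] tilt -1.0
units dx,dy,dz [-0.034  0.44   3.05 ] roll -0.0011206934365475263
```

View pics/w1.png

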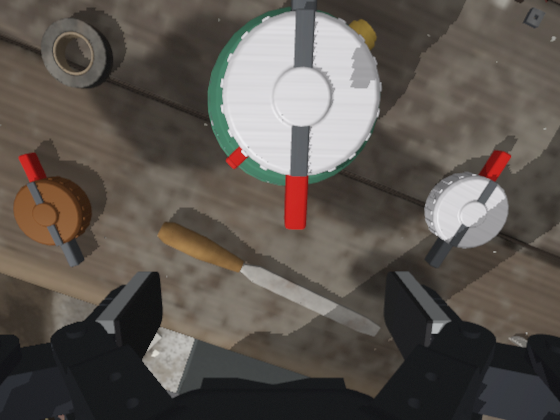

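The wrist view shows the lid's red arm at (296,200), pointing straight at the gripper between the open fingers. The offset to the right matches the plan of dy 0.44. Next: descend and narrow the straddle.

Call:
play_rows([
  {"dx": 0,"dy": 0.22,"dz": 0,"roll": 0,"fingers": 0},
  {"dx": 0,"dy": 0.22,"dz": 0,"roll": 0,"fingers": 0},
  {"dx": 0,"dy": 0,"dz": 0.3,"roll": 0,"fingers": 0},
  {"dx": 0,"dy": 0,"dz": 0.3,"roll": 0,"fingers": 0},
  {"dx": 0,"dy": 0,"dz": 0.3,"roll": 0,"fingers": 0},
  {"dx": 0,"dy": 0,"dz": 0.3,"roll": 0,"fingers": 0},
  {"dx": 0,"dy": 0,"dz": 0.3,"roll": 0,"fingers": 0},
  {"dx": 0,"dy": 0,"dz": 0.3,"roll": 0,"fingers": 0},
  {"dx": 0,"dy": 0,"dz": 0.3,"roll": 0,"fingers": 0},
  {"dx": 0,"dy": 0,"dz": 0.3,"roll": 0,"fingers": 0},
  {"dx": 0,"dy": 0,"dz": 0.3,"roll": 0,"fingers": 0},
  {"dx": 0,"dy": 0,"dz": 0.3,"roll": 0,"fingers": 0},
  {"dx": 0,"dy": 0,"dz": 0,"roll": 0,"fingers": 0.3},
  {"dx": 0,"dy": 0,"dz": 0,"roll": 0,"fingers": 0.6},
  {"dx": 0,"dy": 0,"dz": 0,"roll": 0,"fingers": 0.6},
  {"dx": 0,"dy": 0,"dz": 0,"roll": 0,"fingers": 0.6},
  {"dx": 0,"dy": 0,"dz": 0,"roll": 0,"fingers": 0.6},
  {"dx": 0,"dy": 0,"dz": 0,"roll": 0,"fingers": 0.6},
])

```text
time: 6.53
tool_pos: [0.4987, 0.0964, 0.1231]
tcp_rot: [3.087, 0.583, 0.002]
wrist_force: [0.4, 0.2, 0.2]
width: 0.398
```

```bash
python3 - <<'E'
from h import *
where();lid('top')
for d in (2,4):print(d,2*.08*np.sin(np.radians(d/2))/.04)
E
```

```text
t 6.5333 p [0.4987 0.0964 0.1231] xang 21.4 phi 201.6 r 0.0778 w 0.4 F [0.4 0.2 0.2] q [  8.   1. 117.  -0.  62.  77.] tilt -1.0
2 0.06980962574913405
4 0.13959798681000388
```

Straddle is set. Next I narrow it to about 21 mm, go slightly lower and turn the lid anticlockwise at 2° per row.

Call:
play_rows([
  {"dx": 0,"dy": 0,"dz": 0.2,"roll": 0,"fingers": 0.75},
  {"dx": 0,"dy": 0,"dz": 0,"roll": 0,"fingers": 0.75},
  {"dx": 0,"dy": 0,"dz": 0,"roll": 0,"fingers": 0.75},
  {"dx": 0.001,"dy": 0.07,"dz": 0,"roll": -0.5,"fingers": 0.75},
  {"dx": 0.001,"dy": 0.07,"dz": 0,"roll": -0.5,"fingers": 0.75},
  {"dx": 0.001,"dy": 0.07,"dz": 0,"roll": -0.5,"fingers": 0.75},
  {"dx": 0.001,"dy": 0.07,"dz": 0,"roll": -0.5,"fingers": 0.75},
  {"dx": 0.001,"dy": 0.07,"dz": 0,"roll": -0.5,"fingers": 0.75},
  {"dx": 0.001,"dy": 0.07,"dz": 0,"roll": -0.5,"fingers": 0.75},
  {"dx": 0.001,"dy": 0.07,"dz": 0,"roll": -0.5,"fingers": 0.75},
  {"dx": 0.001,"dy": 0.07,"dz": 0,"roll": -0.5,"fingers": 0.75},
  {"dx": 0.001,"dy": 0.07,"dz": 0,"roll": -0.5,"fingers": 0.75},
  {"dx": 0.001,"dy": 0.07,"dz": 0,"roll": -0.5,"fingers": 0.75},
])

```text
time: 7.67
tool_pos: [0.5119, 0.0732, 0.1138]
tcp_rot: [-2.937, -1.111, 0.001]
wrist_force: [0.2, 3.2, 0.4]
width: 0.253
```

```bash
python3 - <<'E'
from h import *
where();cam('scene','s2.png')
cv2.imwrite('pics/s2c.png',cv2.resize(cv2.imread('pics/s2.png')[120:270,190:380],None,fx=4,fy=4))
E
```

```text
t 7.6667 p [0.5119 0.0732 0.1138] xang 41.5 phi 221.3 r 0.0786 w 0.25 F [0.2 3.2 0.4] q [  5.   2. 116.   0.  61.  54.] tilt -1.0
```

View pics/s2c.png

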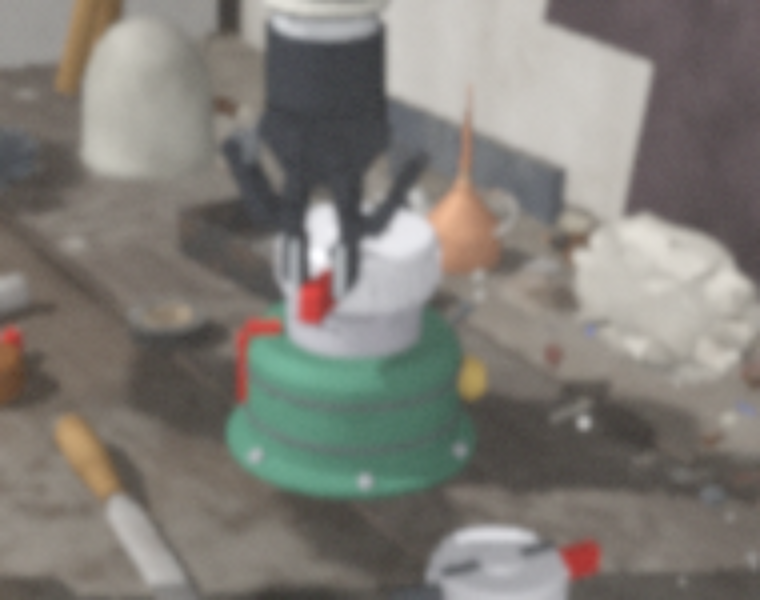

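The red arm sits between the fingers at (315,298) in the crop and the lid is turning, with about 3 N on the wrist. I'll carry on to the wall.

Call:
play_rows([
  {"dx": 0.001,"dy": 0.07,"dz": 0,"roll": -0.5,"fingers": 0.75},
  {"dx": 0.001,"dy": 0.07,"dz": 0,"roll": -0.5,"fingers": 0.75},
  {"dx": 0.001,"dy": 0.07,"dz": 0,"roll": -0.5,"fingers": 0.75},
  {"dx": 0.001,"dy": 0.07,"dz": 0,"roll": -0.5,"fingers": 0.75},
  {"dx": 0.001,"dy": 0.07,"dz": 0,"roll": -0.5,"fingers": 0.75},
  {"dx": 0.001,"dy": 0.07,"dz": 0,"roll": -0.5,"fingers": 0.75},
  {"dx": 0.001,"dy": 0.07,"dz": 0,"roll": -0.5,"fingers": 0.75},
  {"dx": 0.001,"dy": 0.07,"dz": 0,"roll": -0.5,"fingers": 0.75},
  {"dx": 0.001,"dy": 0.07,"dz": 0,"roll": -0.5,"fingers": 0.75},
  {"dx": 0.001,"dy": 0.07,"dz": 0,"roll": -0.5,"fingers": 0.75},
  {"dx": 0.001,"dy": 0.07,"dz": 0,"roll": -0.5,"fingers": 0.75},
  {"dx": 0.001,"dy": 0.07,"dz": 0,"roll": -0.5,"fingers": 0.75},
])

```text
time: 8.72
tool_pos: [0.5392, 0.0524, 0.1142]
tcp_rot: [2.643, 1.698, -0.0]
wrist_force: [-0.9, -0.5, -0.4]
width: 0.25
```

Call:
play_rows([
  {"dx": 0.001,"dy": 0.035,"dz": 0,"roll": -0.25,"fingers": 0.75},
  {"dx": 0.001,"dy": 0.035,"dz": 0,"roll": -0.25,"fingers": 0.75},
  {"dx": 0,"dy": 0.035,"dz": 0,"roll": -0.25,"fingers": 0.75},
  {"dx": 0,"dy": 0.035,"dz": 0,"roll": -0.25,"fingers": 0.75},
])

```text
time: 9.05
tool_pos: [0.5444, 0.0504, 0.1143]
tcp_rot: [-2.582, -1.789, 0.0]
wrist_force: [-0.4, 0.2, 0.3]
width: 0.25
```

```bash
python3 - <<'E'
from h import *
where();lid('scene','s3.png');lid('top')
cv2.imwrite('pics/s3c.png',cv2.resize(cv2.imread('pics/s3.png')[120:270,190:380],None,fx=4,fy=4))
E
```

```text
t 9.05 p [0.5444 0.0504 0.1143] xang 69.4 phi 250.4 r 0.0792 w 0.25 F [-0.4  0.2  0.3] q [  3.   5. 113.  -0.  62.  23.] tilt -1.0
arm 41 ang 228.96885172562943 zmed 0.13374778665867623
stripe 9 ang 161.36504003579935 zmed 0.091086482527288
disc n 198 z 0.1526371988517251 slope [-0.00824129  0.12699815]
arm 21 ang 226.4016263851211 zmed 0.13146084228642024
stripe 59 ang 156.32671222924046 zmed 0.08929423450644167
disc n 335 z 0.15319659734046806 slope [0.03955029 0.1185354 ]
```

View pics/s3c.png

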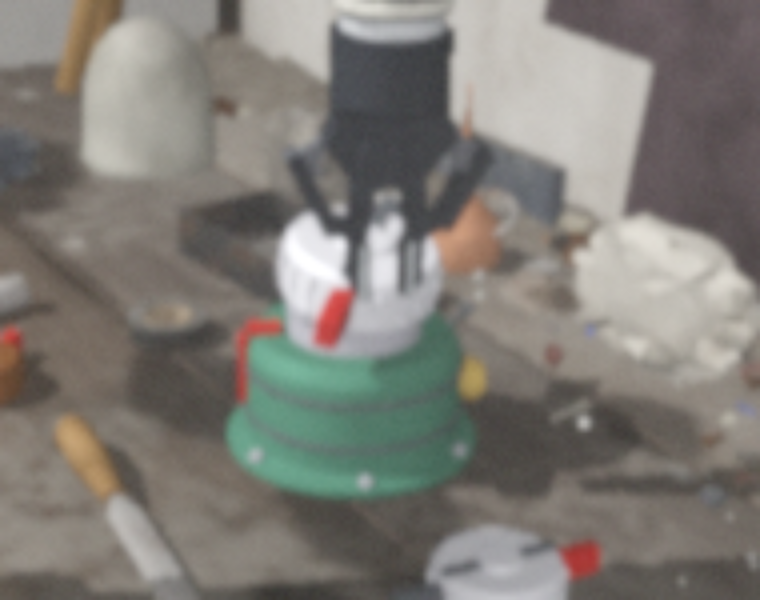

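The lid has tilted: one side has dropped, and the arm at (330,320) slipped under the fingertips, which carried on to 250°. The arm is at about 228° and about 15 mm lower. I'll lift, go back over it with the fingers wider and straddle it lower down.

Call:
play_rows([
  {"dx": 0,"dy": 0,"dz": -0.3,"roll": 0,"fingers": 0.75},
  {"dx": 0,"dy": 0,"dz": -0.4,"roll": 0,"fingers": 0.75},
  {"dx": 0,"dy": 0,"dz": -0.3,"roll": 0,"fingers": 0.5},
  {"dx": 0,"dy": -0.14,"dz": -0.1,"roll": 1,"fingers": 0.4},
  {"dx": 0.005,"dy": -0.14,"dz": 0,"roll": 1,"fingers": 0.4},
  {"dx": 0.005,"dy": -0.14,"dz": 0,"roll": 1,"fingers": 0.4},
  {"dx": 0.005,"dy": -0.14,"dz": 0,"roll": 1,"fingers": 0.4},
  {"dx": 0.005,"dy": -0.14,"dz": 0,"roll": 1,"fingers": 0.4},
  {"dx": 0,"dy": -0.07,"dz": 0,"roll": 0.5,"fingers": 0.4},
  {"dx": 0,"dy": 0,"dz": 0,"roll": 0,"fingers": 0.4},
])

```text
time: 9.98
tool_pos: [0.5182, 0.0667, 0.1595]
tcp_rot: [2.877, 1.261, 0.002]
wrist_force: [-0.4, -0.1, -0.1]
width: 0.595
```

```bash
python3 - <<'E'
from h import *
plan(.08,228,.102,48);lid('scene');lid('top');cam('wrist','w2.png')
E
```

```text
t 9.9833 p [0.5182 0.0667 0.1595] xang 47.3 phi 227.9 r 0.0787 w 0.6 F [-0.4 -0.1 -0.1] q [  5.   0. 113.   0.  66.  47.] tilt -1.0
units dx,dy,dz [-0.034  0.004  1.437] roll -0.1634322853082324
arm 40 ang 228.7826174499798 zmed 0.1338240830418972
disc n 362 z 0.15248930402746158 slope [-0.02892016  0.12438986]
arm 17 ang 226.27457444682304 zmed 0.13290520917287413
stripe 51 ang 155.82395614411135 zmed 0.08958107041221644
```

View pics/w2.png

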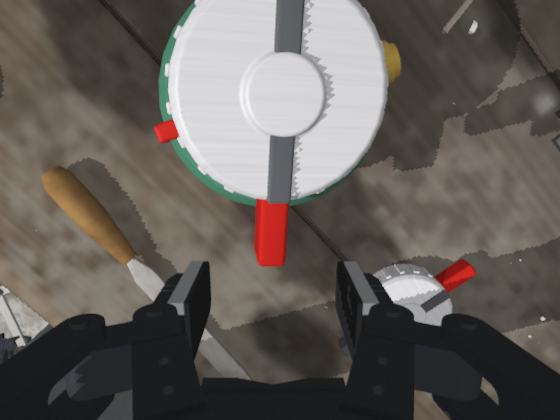

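The wrist view shows the red arm at (272,230), centred between the fingers at (200,300) and (345,300). I'll descend, narrow the gap and push on towards the wall.

Call:
play_rows([
  {"dx": 0,"dy": 0,"dz": 0.35,"roll": 0,"fingers": 0.4},
  {"dx": 0,"dy": 0,"dz": 0.35,"roll": 0,"fingers": 0.4},
  {"dx": 0,"dy": 0,"dz": 0.35,"roll": 0,"fingers": 0.4},
  {"dx": 0,"dy": 0,"dz": 0.35,"roll": 0,"fingers": 0.4},
  {"dx": 0,"dy": 0,"dz": 0,"roll": 0,"fingers": 0.7},
  {"dx": 0,"dy": 0,"dz": 0,"roll": 0,"fingers": 0.7},
  {"dx": 0,"dy": 0,"dz": 0,"roll": 0,"fingers": 0.7},
  {"dx": 0,"dy": 0.07,"dz": 0,"roll": -0.5,"fingers": 0.7},
  {"dx": 0,"dy": 0.07,"dz": 0,"roll": -0.5,"fingers": 0.7},
  {"dx": 0,"dy": 0.07,"dz": 0,"roll": -0.5,"fingers": 0.7},
  {"dx": 0,"dy": 0.07,"dz": 0,"roll": -0.5,"fingers": 0.7},
  {"dx": 0,"dy": 0.07,"dz": 0,"roll": -0.5,"fingers": 0.7},
  {"dx": 0,"dy": 0.07,"dz": 0,"roll": -0.5,"fingers": 0.7},
  {"dx": 0,"dy": 0.07,"dz": 0,"roll": -0.5,"fingers": 0.7},
  {"dx": 0,"dy": 0.07,"dz": 0,"roll": -0.5,"fingers": 0.7},
])

```text
time: 11.38
tool_pos: [0.537, 0.0537, 0.1038]
tcp_rot: [-2.672, -1.652, -0.002]
wrist_force: [-1.5, 1.6, 0.7]
width: 0.3
```

```bash
python3 - <<'E'
from h import *
where();lid('scene');lid('top')
E
```

```text
t 11.3833 p [0.537  0.0537 0.1038] xang 63.5 phi 244.5 r 0.079 w 0.3 F [-1.5  1.6  0.7] q [  3.   5. 114.   0.  60.  30.] tilt -1.0
arm 38 ang 240.87987659215068 zmed 0.13677885010693017
stripe 17 ang 160.54906386187136 zmed 0.0896157426784388
disc n 172 z 0.14771810654470374 slope [ 0.0135381 -0.018408 ]
stripe 58 ang 156.36607105964293 zmed 0.08913130376398498
disc n 197 z 0.14625589272418102 slope [ 0.01185264 -0.01736796]
```

The lid has dropped: the disc went from 0.158 to 0.147 m (11 mm) and is level within 0.02. A little more anticlockwise, towards the wall, will make sure.

Call:
play_rows([
  {"dx": 0,"dy": 0.035,"dz": 0,"roll": -0.25,"fingers": 0.7},
  {"dx": 0,"dy": 0.035,"dz": 0,"roll": -0.25,"fingers": 0.7},
  {"dx": 0,"dy": 0.035,"dz": 0,"roll": -0.25,"fingers": 0.7},
  {"dx": 0,"dy": 0.035,"dz": 0,"roll": -0.25,"fingers": 0.7},
  {"dx": 0,"dy": 0.035,"dz": 0,"roll": -0.25,"fingers": 0.7},
  {"dx": 0,"dy": 0,"dz": 0,"roll": 0,"fingers": 0.7},
])

```text
time: 11.98
tool_pos: [0.5426, 0.0504, 0.1023]
tcp_rot: [-2.597, -1.766, 0.001]
wrist_force: [-2.9, 2.8, 2.5]
width: 0.299
```

```bash
python3 - <<'E'
from h import *
where();lid('scene');lid('top')
E
```

```text
t 11.9833 p [0.5426 0.0504 0.1023] xang 68.4 phi 249.1 r 0.0799 w 0.3 F [-2.9  2.8  2.5] q [  3.   6. 114.   0.  60.  24.] tilt -1.0
arm 32 ang 244.63822829709505 zmed 0.13271965868808583
stripe 13 ang 161.1438487959834 zmed 0.09096031176430047
disc n 183 z 0.14710123173698061 slope [ 0.00716071 -0.00923994]
stripe 55 ang 156.1524969123351 zmed 0.09009216846820223
disc n 290 z 0.14617221375528963 slope [ 0.00501785 -0.00660749]
```

The lid is level (slope under 0.01) at about 89° anticlockwise of home. Now I screw it clockwise.

Call:
play_rows([
  {"dx": 0,"dy": -0.087,"dz": 0,"roll": 0.625,"fingers": 0.7},
  {"dx": 0.002,"dy": -0.087,"dz": 0,"roll": 0.625,"fingers": 0.7},
  {"dx": 0.002,"dy": -0.087,"dz": 0,"roll": 0.625,"fingers": 0.7},
  {"dx": 0.002,"dy": -0.087,"dz": 0,"roll": 0.625,"fingers": 0.7},
  {"dx": 0.002,"dy": -0.087,"dz": 0,"roll": 0.625,"fingers": 0.7},
  {"dx": 0.002,"dy": -0.087,"dz": 0,"roll": 0.625,"fingers": 0.7},
  {"dx": 0.002,"dy": -0.087,"dz": 0,"roll": 0.625,"fingers": 0.7},
  {"dx": 0.002,"dy": -0.087,"dz": 0,"roll": 0.625,"fingers": 0.7},
  {"dx": 0.002,"dy": -0.087,"dz": 0,"roll": 0.625,"fingers": 0.7},
  {"dx": 0.002,"dy": -0.087,"dz": 0,"roll": 0.625,"fingers": 0.7},
  {"dx": 0.002,"dy": -0.087,"dz": 0,"roll": 0.625,"fingers": 0.7},
  {"dx": 0.002,"dy": -0.087,"dz": 0,"roll": 0.625,"fingers": 0.7},
])

```text
time: 13.08
tool_pos: [0.5114, 0.0739, 0.1024]
tcp_rot: [2.965, 1.029, 0.005]
wrist_force: [2.6, -1.2, -1.3]
width: 0.3
```

```bash
python3 - <<'E'
from h import *
where();lid('scene');lid('top')
E
```

```text
t 13.0833 p [0.5114 0.0739 0.1024] xang 38.3 phi 220.6 r 0.0785 w 0.3 F [ 2.6 -1.2 -1.3] q [  6.   3. 117.  -0.  60.  57.] tilt -1.0
arm 32 ang 224.72841027193823 zmed 0.1312979192140481
stripe 18 ang 161.1700820157373 zmed 0.08998667337049904
disc n 191 z 0.1465783335204302 slope [0.00048403 0.01387321]
stripe 19 ang 156.22038464281937 zmed 0.08563015090072092
```

Call:
play_rows([
  {"dx": 0.002,"dy": -0.087,"dz": 0,"roll": 0.625,"fingers": 0.7},
  {"dx": 0.002,"dy": -0.087,"dz": 0,"roll": 0.625,"fingers": 0.7},
  {"dx": 0.002,"dy": -0.087,"dz": 0,"roll": 0.625,"fingers": 0.7},
  {"dx": 0.002,"dy": -0.087,"dz": 0,"roll": 0.625,"fingers": 0.7},
  {"dx": 0.002,"dy": -0.087,"dz": 0,"roll": 0.625,"fingers": 0.7},
  {"dx": 0.002,"dy": -0.087,"dz": 0,"roll": 0.625,"fingers": 0.7},
  {"dx": 0.002,"dy": -0.087,"dz": 0,"roll": 0.625,"fingers": 0.7},
  {"dx": 0.002,"dy": -0.087,"dz": 0,"roll": 0.625,"fingers": 0.7},
  {"dx": 0.002,"dy": -0.087,"dz": 0,"roll": 0.625,"fingers": 0.7},
  {"dx": 0.002,"dy": -0.087,"dz": 0,"roll": 0.625,"fingers": 0.7},
  {"dx": 0.002,"dy": -0.087,"dz": 0,"roll": 0.625,"fingers": 0.7},
  {"dx": 0.002,"dy": -0.087,"dz": 0,"roll": 0.625,"fingers": 0.7},
  {"dx": 0.002,"dy": -0.087,"dz": 0,"roll": 0.625,"fingers": 0.7},
  {"dx": 0.002,"dy": -0.087,"dz": 0,"roll": 0.625,"fingers": 0.7},
  {"dx": 0.002,"dy": -0.087,"dz": 0,"roll": 0.625,"fingers": 0.7},
  {"dx": 0.002,"dy": -0.087,"dz": 0,"roll": 0.625,"fingers": 0.7},
  {"dx": 0.002,"dy": -0.087,"dz": 0,"roll": 0.625,"fingers": 0.7},
  {"dx": 0.002,"dy": -0.087,"dz": 0,"roll": 0.625,"fingers": 0.7},
])

```text
time: 14.68
tool_pos: [0.4934, 0.1325, 0.1019]
tcp_rot: [3.134, -0.182, 0.001]
wrist_force: [0.9, -2.9, -1.3]
width: 0.302
```

```bash
python3 - <<'E'
from h import *
where();lid('scene');lid('top')
E
```

```text
t 14.6833 p [0.4934 0.1325 0.1019] xang -6.6 phi 174.5 r 0.0779 w 0.3 F [ 0.9 -2.9 -1.3] q [ 12.   2. 118.  -0.  60. 109.] tilt -1.0
arm 47 ang 181.7707547335031 zmed 0.12512545468306038
stripe 14 ang 160.79650850735277 zmed 0.09020360654924067
disc n 393 z 0.1450892879098034 slope [-0.01744304  0.00643697]
disc n 519 z 0.1447347913257483 slope [-0.01318703  0.03427556]
```

Call:
play_rows([
  {"dx": 0.0,"dy": -0.087,"dz": 0,"roll": 0.625,"fingers": 0.7},
  {"dx": 0.0,"dy": -0.087,"dz": 0,"roll": 0.625,"fingers": 0.7},
  {"dx": 0.0,"dy": -0.087,"dz": 0,"roll": 0.625,"fingers": 0.7},
  {"dx": 0.0,"dy": -0.087,"dz": 0,"roll": 0.625,"fingers": 0.7},
  {"dx": 0.0,"dy": -0.087,"dz": 0,"roll": 0.625,"fingers": 0.7},
  {"dx": 0.0,"dy": -0.087,"dz": 0,"roll": 0.625,"fingers": 0.7},
  {"dx": 0.0,"dy": -0.07,"dz": 0,"roll": 0.5,"fingers": 0.7},
  {"dx": 0.0,"dy": -0.07,"dz": 0,"roll": 0.5,"fingers": 0.7},
])

```text
time: 15.45
tool_pos: [0.4998, 0.158, 0.1018]
tcp_rot: [3.062, -0.695, 0.0]
wrist_force: [-0.1, -2.5, -1.6]
width: 0.302
```

Call:
play_rows([
  {"dx": 0,"dy": -0.035,"dz": 0,"roll": 0.25,"fingers": 0.7},
  {"dx": 0,"dy": -0.035,"dz": 0,"roll": 0.25,"fingers": 0.7},
])

```text
time: 15.62
tool_pos: [0.5006, 0.1605, 0.1018]
tcp_rot: [3.049, -0.748, -0.001]
wrist_force: [-0.2, -7.2, -1.0]
width: 0.297
```

Call:
play_rows([
  {"dx": 0,"dy": -0.035,"dz": 0,"roll": 0.25,"fingers": 0.7},
])

```text
time: 15.7
tool_pos: [0.5008, 0.1607, 0.1017]
tcp_rot: [3.04, -0.774, -0.001]
wrist_force: [-1.9, -9.9, 0.9]
width: 0.295
```

```bash
python3 - <<'E'
from h import *
where();lid('scene');lid('top')
E
```

```text
t 15.7 p [0.5008 0.1607 0.1017] xang -28.5 phi 153.0 r 0.0787 w 0.29 F [-1.9 -9.9  0.9] q [ 15.   4. 116.  -0.  60. 134.] tilt -1.0
arm 61 ang 163.37786183308805 zmed 0.12241610078104137
stripe 7 ang 160.76713123975168 zmed 0.08971657402829743
disc n 380 z 0.14332977222817853 slope [-0.00327948  0.0045981 ]
arm 11 ang 161.97487239280733 zmed 0.1321846128383298
stripe 7 ang 160.38400360594926 zmed 0.08950748626013841
disc n 1087 z 0.14277847522754145 slope [-0.00413535  0.01764469]
```

The force rises to 10 N with the arm at about 156.5°, and the disc is 15 mm below its start height, so this is the stop. One more nudge, then I centre the fingers, open them and lift away.

Call:
play_rows([
  {"dx": 0,"dy": -0.05,"dz": 0,"roll": 0.2,"fingers": 0.7},
  {"dx": 0,"dy": 0,"dz": 0,"roll": 0,"fingers": 0.7},
])

```text
time: 15.97
tool_pos: [0.5011, 0.1609, 0.1014]
tcp_rot: [3.032, -0.793, -0.003]
wrist_force: [-2.3, -12.8, 1.3]
width: 0.302
```

Call:
play_rows([
  {"dx": 0,"dy": 0.15,"dz": 0,"roll": 0,"fingers": 0.5},
  {"dx": 0,"dy": 0.05,"dz": 0,"roll": 0,"fingers": 0.2},
  {"dx": 0,"dy": 0,"dz": 0,"roll": 0,"fingers": 0.1},
  {"dx": 0,"dy": 0,"dz": 0,"roll": 0,"fingers": 0.1},
  {"dx": 0,"dy": 0,"dz": -0.4,"roll": 0,"fingers": 0.1},
  {"dx": 0,"dy": 0,"dz": -0.6,"roll": 0,"fingers": 0.1},
  {"dx": 0,"dy": 0,"dz": -0.6,"roll": 0,"fingers": 0.1},
  {"dx": -0.3,"dy": 0,"dz": -0.6,"roll": 0,"fingers": 0.1},
  {"dx": -0.6,"dy": 0,"dz": -0.6,"roll": 0,"fingers": 0.1},
  {"dx": -0.6,"dy": 0,"dz": -0.4,"roll": 0,"fingers": 0.1},
  {"dx": 0,"dy": 0,"dz": 0,"roll": 0,"fingers": 0.1},
])

```text
time: 16.88
tool_pos: [0.4463, 0.1901, 0.2352]
tcp_rot: [-3.034, 0.793, -0.007]
wrist_force: [-0.6, 0.9, 1.1]
width: 0.899
```

```bash
python3 - <<'E'
from h import *
where();lid('scene');lid('top','t4.png');cam('wrist','w4.png')
a=cv2.imread('pics/t4.png')[110:240,120:460];b=cv2.imread('pics/w4.png')
cv2.imwrite('pics/f4.png',np.vstack([cv2.resize(a,(680,260)),cv2.resize(b,(680,340))[:, :]]))
E
```

```text
t 16.8833 p [0.4463 0.1901 0.2352] xang -29.3 phi 152.4 r 0.1406 w 0.9 F [-0.6  0.9  1.1] q [ 20.  -7. 112.   0.  75. 139.] tilt -1.0
arm 104 ang 162.19805212645488 zmed 0.12798859096713439
disc n 384 z 0.14323406846919495 slope [0.00429329 0.00263382]
arm 134 ang 156.9508289961376 zmed 0.13299623554835532
stripe 11 ang 159.57659334773246 zmed 0.0847803631860753
disc n 1322 z 0.1424045070632168 slope [ 0.00380111 -0.00120658]
```

View pics/f4.png

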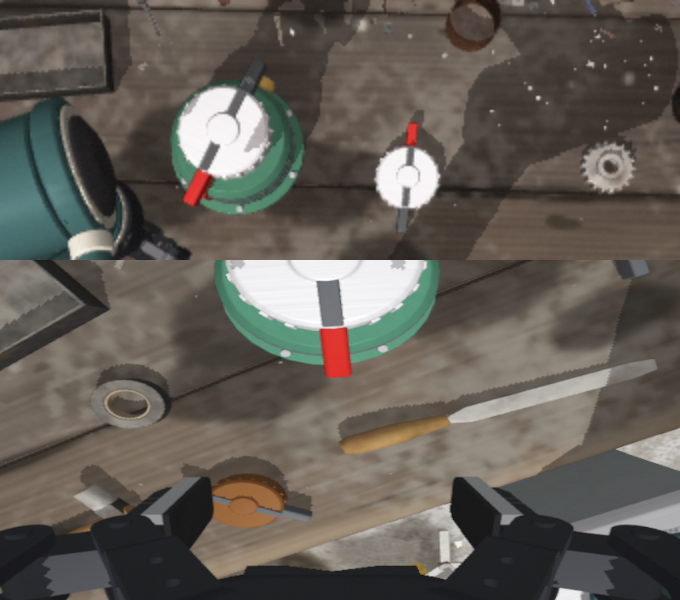

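The top view shows the red arm at (198,187), covering the stripe, and the wrist view agrees. The arm is at 157.0° against 156.2° for the stripe, so within 1°. The disc is 15.5 mm below its start height (origin about 104.5 mm) and its slope is under 0.005. The gear and tape are where they were, and the gripper is clear, so I'm handing in.

```bash
python3 -c "
from workcell import bot
print(bot.finish_job())"
```

```text
the job is handed in; nothing more can be done
None
```

The lid is screwed home and the job is handed in at about 17 s of the 53 s allowed; the hand-in reports no verdict.

- **Turning back:** I straddled the red arm with the fingers and turned the lid anticlockwise. On the first pass it tilted as one side dropped, and the arm slipped under the fingertips. I lifted, straddled the arm again lower down, and pushed on to about 89° from home. There it had dropped about 11 mm and was level within 0.01 rad.
- **Screwing home:** I then turned it clockwise until the force rose to about 13 N at the stop.
- **Last checks:**
  - The red arm is within about 1° of the stripe, by the top camera.
  - The lid is 15.5 mm below its start height, so its origin is about 104.5 mm.
  - The tilt is under 0.005 rad.
  - The gripper is clear of everything.
  - The gear and tape roll look unmoved in the pictures; I did not measure them again.
- **Disagreement:** The scene camera read the arm at 162°, against 157° from the top camera. It sees only part of the arm from the side, so I relied on the top view, which matched the wrist picture and the contact at the stop.

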